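# Free the stuck lid of the brush tank and hold it ajar

## Robot

A 6-joint arm with a two-finger parallel gripper is mounted at the origin on the work surface. World frame = base frame: x ahead of the robot, y to its left, z up, the work surface at z = 0. Lengths are in m, angles in rad, forces in N, time in s.
With the tool pointing down it reaches from about 0.35 to 0.975 m from the base axis. Payload 4.9 kg.
Tool frame: the origin (TCP) lies between the finger pads, 19 mm behind the fingertips; this is the grasp point; z points along the fingers, y is the line along which they close (so a half turn about z gives the same grasp; the last joint's range is limited). The gripper opens to 85 mm and grips with 20 to 120 N. Pads are 22 mm wide; open, the fingers measure 114 mm over their backs; the gripper's body (76 mm by 85 mm) begins 54 mm behind the grasp point. The pads swing forward as they close: fully open they stand 13 mm farther back than shut.
Start: joints at [-1.394, 0.053, 1.613, -0, 1.476, -0.119], TCP at [0.182, -0.598, 0.25] pointing down, gripper open.
Joint ranges: [-3.01, 3.01], [-1.01, 2.22], [0.06, 2.58], [-1.02, 4.17], [0.09, 2.62], [-3.14, 3.14]. Speed limits (rad/s): [2.57, 2.57, 3.14, 3.14, 3.14, 3.14].

## Interface

Orientations are given as a unit quaternion [w, x, y, z].
In Python, from plant import manip, grab_frame, calibration, job_done gives the robot as it stands.
- The arm moves only by the tool send_rows, never from a script. Its argument "rows" is a list of rows, each an object of numbers: "x", "y", "z": the shift along the tool's x, y, z normalised to -1 to 1, where 1 is 15 cm; "wx", "wy", "wz": the turn, a rotation vector about the tool's x, y, z normalised to -1 to 1, where 1 is pi/4 rad; "hand": the opening, from -1 (shut) to 1 (fully open). In form: [{"x": .., "y": .., "z": .., "wx": .., "wy": .., "wz": .., "hand": ..}, ...]. A call has exactly 10 rows; each row shifts and turns the commanded pose from where the row before left it, along the tool's axes as they then stand; what a row does not reach is not made up. A row lasts 1/12 s, in which the tool goes at most 41.7 mm and 7.16 degrees, less where a joint would pass 70% of its speed; a pose out of reach is approached as far as the arm can. A call with a number of a shift or a turn outside -1 to 1 is refused whole. A call with a gripper value outside its range is refused whole. The fingers move at their own pace and stop on an object; the grip force is fixed at half the most. Time passes only in rows, so rows that do not move let the fingers close, or fill a call up. It gives the time, the measured TCP pose, the force, the opening and the grip force at its end, in the units of the state.
- manip.state(): the state, without advancing time (a new reading comes with each control period).
- grab_frame(name): name is "side" or "top" or "wrist"; returns the picture (480x640x3 uint8, blue, green, red); there is no depth.
- calibration(name): a dict with "camera_matrix" (3x3 intrinsics, pixels), "R" (3x3) and "t" (3): a world point X has camera coordinates R X + t. Camera axes: x right, y down, z forward; pixel columns grow to the right and rows downward; lengths in m; the calibration is good to about 2 mm. A picture is of the moment at which its call begins: read the wrist's pose just before it. calibration takes no time and is no camera call; for the wrist camera it gives the pose at the moment of the call.
- job_done(): hands the job in; it is judged then, once.
The state is a dict: "time": time; "joint_pos": joint angles; "joint_vel": joint speeds; "joint_efforts": joint torques, N m; "tool_pos": TCP position; "tool_rot": TCP orientation; "contact_force": force on the tool from outside, world axes, zero at the start; "ft_torque": the same for the moment, N m; "gripper_width": opening from 0.0 (shut) to 1.0 (fully open); "grasp_force": force on a finger pad.
Only numpy, scipy, OpenCV 4.12 (cv2) and the standard library are available. Lean on these libraries where they do the work, as an engineer would, in place of code of your own. Each camera call takes 0.05 s, during which the arm holds its last target. There are 200 camera calls.

## Task

I want to move the soaked brushes out of the steel brush tank into a cup. Stand the clean, empty white cup from between the tank and the wooden cup board, mouth up, right down in the free pocket of that board and let go of it; then take the bar pull on the tank's lid, break the lid free of its stuck gasket without letting it fly open, and finish while still holding it slightly open with its front edge about 5 cm above the gasket. Keep the cup from tipping over and leave everything else where it is.

Things in the scene. Friction and masses are not known exactly. Their poses are not given: they have to be found in the camera images.
- cup: The empty white plastic cup, the only clean one, standing alone between tank and cup board, 85 mm tall, open at the top, tapering from 60 mm across at the mouth to 44 mm at the base, wall 3 mm, about 60 g. It starts standing mouth up. Origin at the centre of the underside of its base, z axis out through the mouth.
- cup_board: Pine block, fixed to the table, 85 mm (its x) by 235 mm (its y) by 26 mm high, with three round pockets, 50 mm wide and 18 mm deep, at y = -75, 0 and +75 mm. A pot with upright brushes (about 200 mm tall) stands in the one at -75 mm, a jar in the middle one; the one at +75 mm is free. Origin at the centre of the underside, z up.
- free_pocket (a point): Centre of the floor of the free pocket, 8 mm above the table, 18 mm below the top of the block; axes as the cup board's. The cup's base stands here with about 3 mm play all round.
- tank: Brush-soaking tank: sheet-steel box, 200 mm (its x) by 240 mm (its y) by 125 mm high, with a 4 mm rubber gasket on the rim, fixed to the table. Its front, with the lid's free edge, faces its -x (roughly towards the robot); the lid is hinged along the back, at +x. The clips on its two sides are already undone. Origin at the centre of the underside, z up.
- tank_lid (a joint): Lid angle in rad: 0 shut, growing as the front edge rises, at most 1.5. The stuck gasket resists with a force that rises to a peak of 15 to 21 N at the pull (weight included, differing from day to day) at about 0.02 rad, 3 to 4 mm up at the pull, then lets go and is quite free from 0.08 rad on. Then only the weight is left, about 3 N at the pull (lid 0.5 kg); let go, it falls back.
- tank_lid_hinge (a point): Middle of the lid's hinge axis at the back of the tank, 103 mm behind the tank's origin along its x and 131 mm above the table; the hinge axis is the tank's y axis. The axes turn with the lid: x towards the back, away from the pull, y along the hinge.
- tank_lid_pull (a point): Middle of the bar pull on the lid: round steel bar, 10 mm thick, along y, 86 mm clear between its two posts, 31 mm of free space between bar and lid. 175 mm above the table with the lid shut. It lies 174 mm in front of the hinge axis and 44 mm above it, measured in the lid's frame. Axes turn with the lid.
- tank_lid_edge (a point): Middle of the lower front edge of the lid (the lid is a slab 206 mm by 246 mm, 10 mm thick), 206 mm in front of the hinge axis and 2 mm below it. With the lid shut it lies on the gasket, 129 mm above the table.
- brush_pot: White pot with three upright brushes, about 200 mm tall, 56 mm across, in an end pocket of the cup board. Leave alone. Origin at the centre of its underside.
- paint_jar: Small closed jar, 47 mm across, 60 mm tall, in the middle pocket. Leave alone. Origin at the centre of its underside.
- tape_roll: Roll of tape lying flat, 96 mm across, 25 mm high. Leave alone. Origin at the centre of its underside.
- sanding_block: Cork sanding block, 55 by 85 by 30 mm. Leave alone. Origin at the centre of its underside.
- medium_bottle: White bottle with a black cap, 60 mm across, 150 mm tall, behind the cup, between tank and board. Leave alone. Origin at the centre of its underside.
- gesso_jar: Grey jar with a white cap, 72 mm across, 85 mm tall, behind the cup, between tank and board. Leave alone. Origin at the centre of its underside.
Things that resemble listed ones, but are neither listed nor needed, are in the scene too. Leave any pink or turquoise look-alike of the cup alone.

How it is judged:
By the outcome, as a careful person would: the job done as asked, in the order asked, and still so for the second after the job is handed in, while the arm keeps its last pose, push and grip.
It also fails if it takes over 56 s, if anything falls off the work surface, if the arm or the gripper's body presses on something with over 40 N, if the wrist force passes 120 N, or if a joint passes its speed limit or range.

## Working session

There is one attempt and no reset: what is moved stays moved. The work goes in short steps, Python scripts to look and compute and a tool call to move; the robot and the scene stay as the last step left them, time stands still between calls to the robot, and variables do not carry over. Pictures are saved under pics/ and viewed, at most 10 in all, crops included, and the job is handed in when it is done.

Besides the shell and the picture viewer there is one more tool, called after "Request:" in YAML: its name, and indented under it one key for each argument. send_rows: Moves the arm, as the interface text tells. Scaled input: -1 to 1 covers 15 cm each way for a shift and pi/4 rad each way for a turn. Its arguments: {"type":"object","properties":{"rows":{"type":"array","items":{"type":"object","properties":{"x":{"type":"number","minimum":-1,"maximum":1},"y":{"type":"number","minimum":-1,"maximum":1},"z":{"type":"number","minimum":-1,"maximum":1},"wx":{"type":"number","minimum":-1,"maximum":1},"wy":{"type":"number","minimum":-1,"maximum":1},"wz":{"type":"number","minimum":-1,"maximum":1},"hand":{"type":"number"}}}}},"required":["rows"]}

```bash
mkdir -p pics; python3 - <<'E'
from plant import manip, grab_frame, calibration
import cv2
for n in("top","side"):
    cv2.imwrite(f"pics/{n}0.png",grab_frame(n)); c=calibration(n); print(n,c)
s=manip.state();print(s)
E
```

```text
top {'camera_matrix': array([[441.22008885,   0.        , 317.6924063 ],
       [  0.        , 441.22008885, 246.07366175],
       [  0.        ,   0.        ,   1.        ]]), 'R': array([[ 1.61008143e-01, -9.86952701e-01, -8.62184641e-04],
       [-9.64231540e-01, -1.57115000e-01, -2.13476963e-01],
       [ 2.10556203e-01,  3.52028750e-02, -9.76947718e-01]]), 't': array([-0.0504084 ,  0.54914996,  0.95823587])}
side {'camera_matrix': array([[526.87935469,   0.        , 320.49582118],
       [  0.        , 526.87935469, 231.30269453],
       [  0.        ,   0.        ,   1.        ]]), 'R': array([[-0.99847188, -0.05523037,  0.00187248],
       [-0.04023395,  0.70329898, -0.70975473],
       [ 0.0378831 , -0.70874547, -0.70444639]]), 't': array([0.50420417, 0.08903701, 1.09799001])}
{'time': 0.1, 'joint_pos': array([-1.39400983e+00,  5.32756527e-02,  1.61413837e+00,  2.02656363e-05,
        1.47596892e+00, -1.18979419e-01]), 'joint_vel': array([-0.0005615 , -0.0024402 , -0.00367558, -0.00055366, -0.00022111,
        0.00032857]), 'joint_efforts': array([-6.40897397e-04, -3.94902456e+01, -3.71366394e+01, -2.44492994e-04,
        3.87814376e-03, -6.88987129e-06]), 'tool_pos': array([ 0.1820973 , -0.59734806,  0.24890628]), 'tool_rot': array([-8.95058548e-04,  9.89084975e-01,  1.47343513e-01, -1.57869219e-05]), 'contact_force': array([-0.07078819, -0.27090977, -0.11170169]), 'ft_torque': array([ 0.00173587, -0.01512873, -0.00945486]), 'grasp_force': 0.0, 'gripper_width': 0.998876142000136}
```

View pics/top0.png

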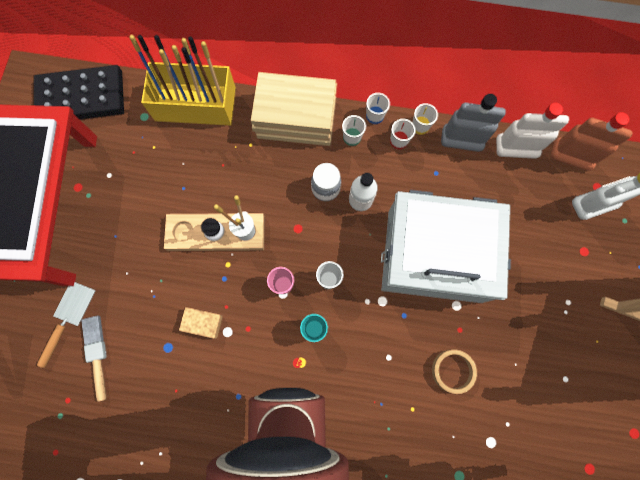

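View pics/side0.png

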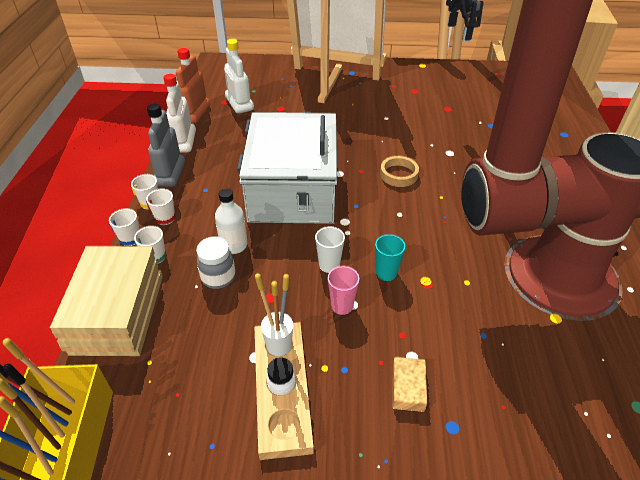

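The top view shows the white cup mouth near (330,275), the pink and teal look-alikes at (280,282) and (314,328), the free pocket near (183,231), and the pull from (427,273) to (478,276). The side view agrees: cup mouth (330,238), pocket (285,425), pull (323,135).

```bash
cat > h.py <<'E'
import cv2, numpy as np
from plant import manip, grab_frame, calibration
from scipy.spatial.transform import Rotation as Ro
def ray(n,uv,c=None):
    c=c or calibration(n); d=c["R"].T@np.linalg.inv(c["camera_matrix"])@np.array([*uv,1.]); return -c["R"].T@c["t"],d
def onz(n,uv,z,c=None):
    o,d=ray(n,uv,c); return o+d*(z-o[2])/d[2]
def proj(n,X,c=None):
    c=c or calibration(n); p=c["camera_matrix"]@(c["R"]@np.array(X)+c["t"]); return p[:2]/p[2]
def rot():
    q=manip.state()["tool_rot"]; return Ro.from_quat([q[1],q[2],q[3],q[0]])
E
python3 - <<'E'
from h import *
t=cv2.imread("pics/top0.png"); s=cv2.imread("pics/side0.png")
def crop(i,x,y,w,h,k): return cv2.resize(i[y:y+h,x:x+w],None,fx=k,fy=k,interpolation=cv2.INTER_CUBIC)
a=crop(t,155,200,200,100,4); b=crop(t,380,180,140,130,3); c=crop(s,240,320,80,145,2);d=crop(s,235,105,110,120,2);
can=np.zeros((600,800,3),np.uint8)
can[:400]=a; cv2.imwrite("pics/a.png",a)
can=np.zeros((560,800,3),np.uint8)
can[:390,:420]=b; can[:290,430:590]=c; can[300:540,430:650]=d; can[:150*2,600:720]=crop(s,305,215,60,150,2)
cv2.imwrite("pics/b.png",can)
# masks
def comps(img,m,name,mina=60):
    n,l,st,ce=cv2.connectedComponentsWithStats(m)
    for i in range(1,n):
        if st[i,4]>mina: print(name,st[i],ce[i].round(1))
hsv=cv2.cvtColor(t,cv2.COLOR_BGR2HSV)
m=((hsv[...,1]<40)&(hsv[...,2]>95)).astype(np.uint8); m[:, :300]=0;m[:, 350:]=0;m[:250]=0;m[300:]=0
comps(t,m,"cup")
m=((hsv[...,0]>12)&(hsv[...,0]<28)&(hsv[...,2]>140)).astype(np.uint8); m[:205]=0;m[260:]=0;m[:,:150]=0;m[:,280:]=0
cn=max(cv2.findContours(m,cv2.RETR_EXTERNAL,2)[0],key=cv2.contourArea); bx=cv2.boxPoints(cv2.minAreaRect(cn)); print("board",bx)
for p in bx: print(onz("top",p,.026))
m=((hsv[...,2]<70)).astype(np.uint8); m[:260]=0;m[285:]=0;m[:,:415]=0;m[:,490:]=0
comps(t,m,"pull")
E
```

```text
cup [316 261  28  28 597] [329.3 274.5]
board [[163.86868 247.99866]
 [164.31064 204.24554]
 [264.10855 205.2536 ]
 [263.6666  249.00671]]
[0.49372353 0.40066711 0.026     ]
[0.60009831 0.42514682 0.026     ]
[0.63663568 0.18484194 0.026     ]
[0.52954452 0.1655792  0.026     ]
```

View pics/a.png

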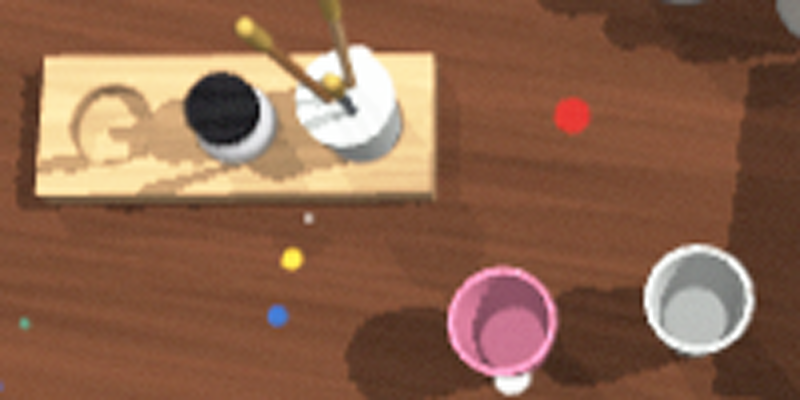

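View pics/b.png

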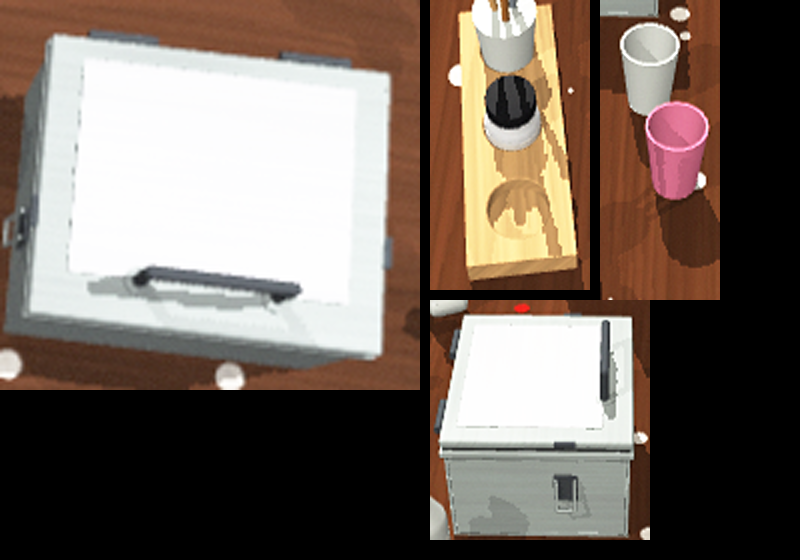

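The crops show the cup rim centred at (329.6,274.6), the pocket rim at about (182.6,231), the board top corners, and the bar from (428.5,270) to (477,276), all in top-view pixels.

```bash
python3 - <<'E'
from h import *
np.set_printoptions(precision=4,suppress=True)
def T(x,y,k,ox,oy): return ((x+.5)/k-.5+ox,(y+.5)/k-.5+oy)
A=lambda x,y:T(x,y,4,155,200); B=lambda x,y:T(x,y,3,380,180)
C=lambda x,y:T(x-430,y,2,240,320); D=lambda x,y:T(x-430,y-300,2,235,105); F=lambda x,y:T(x-600,y,2,305,215)
print("cup top",onz("top",A(699,299),.085),"side",onz("side",F(650,44),.085))
print("pink",onz("top",A(502,320),.085),onz("side",F(677,132),.085))
cs=np.array([onz("top",A(*p),.026) for p in[(43,56),(435,55),(433,192),(37,193)]]);print("board",cs,cs.mean(0))
ss=np.array([onz("side",C(*p),.026) for p in[(468,267),(575,257)]]);print("board side left end",ss)
c=cs.mean(0); yv=(cs[0]+cs[3]-cs[1]-cs[2]); yv/=np.linalg.norm(yv); print("yaw",np.arctan2(-yv[0],yv[1]),"pocket",c+.075*yv)
print("pocket top",onz("top",A(111,125),.026),"side",onz("side",C(518,209),.026))
ls=np.array([onz("top",B(*p),.141) for p in[(50,36),(390,73),(380,357),(27,316)]]);print("lid",ls,ls.mean(0))
l=[np.linalg.norm(ls[i]-ls[(i+1)%4]) for i in range(4)];print(l)
v=ls[0]+ls[3]-ls[1]-ls[2]; w=ls[0]+ls[1]-ls[2]-ls[3]; print("tank yaw",np.arctan2(-v[0],v[1]),np.arctan2(w[1],w[0]))
x=w/np.linalg.norm(w); cc=ls.mean(0); print("pull pred",cc+x*(.103-.174))  # lid centre at x=0 from hinge -.103
for p in[(147,275),(290,290),]: print("bar top",onz("top",B(*p),.175))
for p in[(605,324),(604,396)]: print("bar side",onz("side",D(*p),.175))
print(rot().as_matrix())
E
```

```text
cup top [0.4854 0.0018 0.085 ] side [0.4864 0.0025 0.085 ]
pink [0.4563 0.1074 0.085 ] [0.4566 0.1152 0.085 ]
board [[0.5774 0.417  0.026 ]
 [0.6161 0.1828 0.026 ]
 [0.5325 0.1681 0.026 ]
 [0.494  0.4007 0.026 ]] [0.555  0.2921 0.026 ]
board side left end [[0.5767 0.4159 0.026 ]
 [0.4954 0.4036 0.026 ]]
yaw 0.16410967396043377 pocket [0.5428 0.3661 0.026 ]
pocket top [0.5419 0.3666 0.026 ] side [0.5433 0.3679 0.026 ]
lid [[ 0.6795 -0.1136  0.141 ]
 [ 0.691  -0.3588  0.141 ]
 [ 0.4855 -0.3661  0.141 ]
 [ 0.4745 -0.1231  0.141 ]] [ 0.5827 -0.2404  0.141 ]
[np.float64(0.2453925369288972), np.float64(0.20568576400714553), np.float64(0.2432846004728945), np.float64(0.20520835455729908)]
tank yaw 0.0459695430154114 0.04097802789053086
pull pred [ 0.5117 -0.2433  0.141 ]
bar top [ 0.5097 -0.1943  0.175 ]
bar top [ 0.515  -0.2898  0.175 ]
bar side [ 0.5174 -0.2917  0.175 ]
bar side [ 0.5112 -0.1547  0.175 ]
[[ 0.9566  0.2915 -0.0003]
 [ 0.2915 -0.9566  0.0018]
 [ 0.0002 -0.0018 -1.    ]]
```

Request:
send_rows:
  rows:
    - {"wz":-0.15,"hand":1}
    - {"wz":-0.15,"hand":1}
    - {"wz":-0.15,"hand":1}
    - {"wz":-0.15,"hand":1}
    - {"wz":-0.15,"hand":1}
    - {"wz":-0.15,"hand":1}
    - {"wz":-0.15,"hand":1}
    - {"wz":-0.15,"hand":1}
    - {"wz":-0.15,"hand":1}
    - {"wz":-0.15,"hand":1}

```text
invalid input at $.rows[0]: expected keys x, y, z, wx, wy, wz, hand
```

Request:
send_rows:
  rows:
    - {"wz":-0.15,"hand":1}
    - {"wz":-0.15,"hand":1}
    - {"wz":-0.03,"hand":1}
    - {"x":0.2,"y":0.15,"hand":1}
    - {"x":0.2,"y":0.15,"hand":1}
    - {"x":0.2,"y":0.15,"hand":1}
    - {"x":0.2,"y":0.15,"hand":1}
    - {"x":0.2,"y":0.15,"hand":1}
    - {"x":0.2,"y":0.15,"hand":1}
    - {"x":0.2,"y":0.15,"hand":1}

```text
invalid input at $.rows[0]: expected keys x, y, z, wx, wy, wz, hand
```

Request:
send_rows:
  rows:
    - {"x":0.2,"y":0.15,"hand":1}
    - {"x":0.2,"y":0.15,"hand":1}
    - {"x":0.2,"y":0.15,"hand":1}
    - {"x":0.2,"y":0.15,"hand":1}
    - {"x":0.2,"y":0.15,"hand":1}
    - {"x":0.2,"y":0.15,"hand":1}
    - {"x":0.2,"y":0.15,"hand":1}
    - {"x":0.1,"y":0.08,"hand":1}
    - {"hand":1}
    - {"hand":1}

```text
invalid input at $.rows[0]: expected keys x, y, z, wx, wy, wz, hand
```

```bash
cat >> h.py <<'E'
def togo(X):
    s=manip.state(); d=rot().inv().apply(np.array(X)-s["tool_pos"])
    print("t",s["time"].__round__(2),"pos",s["tool_pos"].round(4),"togo(units)",(d/.15).round(3),"yaw y deg",np.degrees(np.arctan2(*rot().as_matrix()[1::-1,1])).round(2),"F",s["contact_force"].round(2),"w",round(s["gripper_width"],3),"g",round(float(s["grasp_force"]),1))
E
python3 - <<'E'
from h import *
togo([.486,.002,.058]); print(rot().as_matrix().round(3))
for uv in[(216,206.6),(238,201)]: print(onz("top",uv,.2))
t=cv2.imread("pics/top0.png")
print("teal",onz("top",(314,327),.085))
i=grab_frame("wrist");cv2.imwrite("pics/w1.png",i)
c=calibration("wrist");print(proj("wrist",[.486,.002,.085],c),c["camera_matrix"][0,0])
E
```

```text
t 0.1 pos [ 0.1821 -0.5973  0.2489] togo(units) [ 3.102 -3.229  1.279] yaw y deg -73.05 F [-0.07 -0.27 -0.11] w 0.999 g 0.0
[[ 0.957  0.291 -0.   ]
 [ 0.291 -0.957  0.002]
 [ 0.    -0.002 -1.   ]]
[0.56728285 0.24938399 0.2       ]
[0.58603809 0.20788131 0.2       ]
teal [0.36669491 0.01675302 0.085     ]
[-738.78604731 -760.05028485] 379.76183564239983
```

View pics/w1.png

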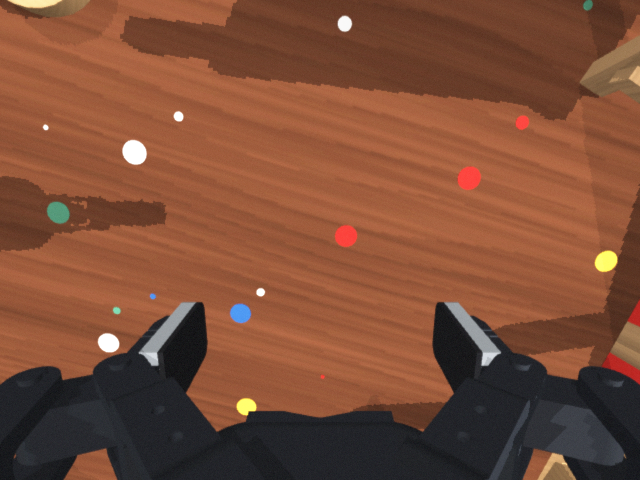

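The wrist view shows only bare table: the rows were refused because every key is required. I'll resend them in full.

Request:
send_rows:
  rows:
    - {"x":0,"y":0,"z":0,"wx":0,"wy":0,"wz":-0.15,"hand":1}
    - {"x":0,"y":0,"z":0,"wx":0,"wy":0,"wz":-0.15,"hand":1}
    - {"x":0,"y":0,"z":0,"wx":0,"wy":0,"wz":-0.15,"hand":1}
    - {"x":0,"y":0,"z":0,"wx":0,"wy":0,"wz":-0.15,"hand":1}
    - {"x":0,"y":0,"z":0,"wx":0,"wy":0,"wz":-0.15,"hand":1}
    - {"x":0,"y":0,"z":0,"wx":0,"wy":0,"wz":-0.15,"hand":1}
    - {"x":0,"y":0,"z":0,"wx":0,"wy":0,"wz":-0.15,"hand":1}
    - {"x":0,"y":0,"z":0,"wx":0,"wy":0,"wz":-0.15,"hand":1}
    - {"x":0,"y":0,"z":0,"wx":0,"wy":0,"wz":-0.15,"hand":1}
    - {"x":0,"y":0,"z":0,"wx":0,"wy":0,"wz":-0.15,"hand":1}

```text
time: 0.98
tool_pos: [0.1821, -0.5976, 0.2495]
tool_rot: [-0.0, 0.739, 0.674, 0.0]
contact_force: [-0.6, 0.0, 0.4]
gripper_width: 0.998
grasp_force: 0.0
```

Request:
send_rows:
  rows:
    - {"x":0,"y":0,"z":0,"wx":0,"wy":0,"wz":-0.15,"hand":1}
    - {"x":0,"y":0,"z":0,"wx":0,"wy":0,"wz":-0.15,"hand":1}
    - {"x":0,"y":0,"z":0,"wx":0,"wy":0,"wz":-0.03,"hand":1}
    - {"x":0.2,"y":0.15,"z":0,"wx":0,"wy":0,"wz":0,"hand":1}
    - {"x":0.2,"y":0.15,"z":0,"wx":0,"wy":0,"wz":0,"hand":1}
    - {"x":0.2,"y":0.15,"z":0,"wx":0,"wy":0,"wz":0,"hand":1}
    - {"x":0.2,"y":0.15,"z":0,"wx":0,"wy":0,"wz":0,"hand":1}
    - {"x":0.2,"y":0.15,"z":0,"wx":0,"wy":0,"wz":0,"hand":1}
    - {"x":0.2,"y":0.15,"z":0,"wx":0,"wy":0,"wz":0,"hand":1}
    - {"x":0.2,"y":0.15,"z":0,"wx":0,"wy":0,"wz":0,"hand":1}

```text
time: 1.82
tool_pos: [0.3041, -0.3634, 0.2498]
tool_rot: [0.0, 0.649, 0.761, 0.0]
contact_force: [1.0, -0.2, -0.3]
gripper_width: 1.003
grasp_force: 0.0
```

Request:
send_rows:
  rows:
    - {"x":0.2,"y":0.15,"z":0,"wx":0,"wy":0,"wz":0,"hand":1}
    - {"x":0.2,"y":0.15,"z":0,"wx":0,"wy":0,"wz":0,"hand":1}
    - {"x":0.2,"y":0.15,"z":0,"wx":0,"wy":0,"wz":0,"hand":1}
    - {"x":0.2,"y":0.15,"z":0,"wx":0,"wy":0,"wz":0,"hand":1}
    - {"x":0.2,"y":0.15,"z":0,"wx":0,"wy":0,"wz":0,"hand":1}
    - {"x":0.2,"y":0.15,"z":0,"wx":0,"wy":0,"wz":0,"hand":1}
    - {"x":0.2,"y":0.15,"z":0,"wx":0,"wy":0,"wz":0,"hand":1}
    - {"x":0.2,"y":0.15,"z":0,"wx":0,"wy":0,"wz":0,"hand":1}
    - {"x":0,"y":0,"z":0,"wx":0,"wy":0,"wz":0,"hand":1}
    - {"x":0,"y":0,"z":0,"wx":0,"wy":0,"wz":0,"hand":1}

```text
time: 2.65
tool_pos: [0.4429, -0.0976, 0.2498]
tool_rot: [-0.0, 0.646, 0.763, -0.0]
contact_force: [-1.3, 0.3, -0.8]
gripper_width: 0.999
grasp_force: 0.0
```

```bash
python3 - <<'E'
from h import *
togo([.486,.002,.058]); print(rot().as_matrix().round(3))
c=calibration("wrist"); i=grab_frame("wrist");cv2.imwrite("pics/w2.png",i)
print(proj("wrist",[.486,.002,.085],c))
E
```

```text
t 2.65 pos [ 0.4429 -0.0976  0.2498] togo(units) [0.608 0.393 1.279] yaw y deg 9.45 F [-1.28  0.33 -0.76] w 0.999 g 0.0
[[-0.164  0.986 -0.   ]
 [ 0.986  0.164 -0.   ]
 [-0.    -0.001 -1.   ]]
[401.11645545 105.11905577]
```

View pics/w2.png

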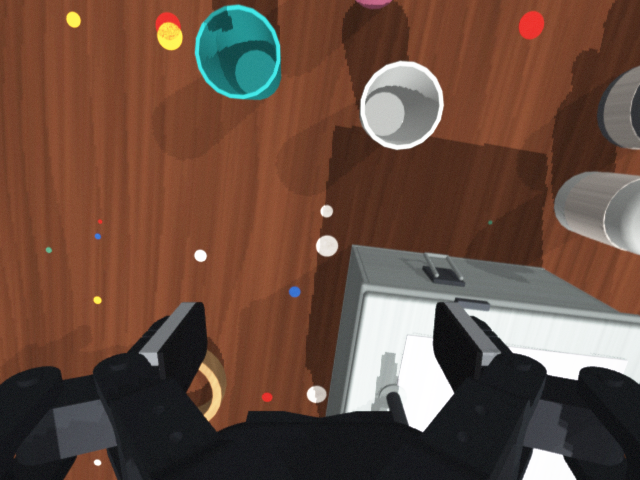

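The wrist view shows the white cup's rim centred at (401,105), exactly where predicted. I'll go down on it.

Request:
send_rows:
  rows:
    - {"x":0.2,"y":0.13,"z":0,"wx":0,"wy":0,"wz":0,"hand":1}
    - {"x":0.2,"y":0.13,"z":0,"wx":0,"wy":0,"wz":0,"hand":1}
    - {"x":0.2,"y":0.13,"z":0,"wx":0,"wy":0,"wz":0,"hand":1}
    - {"x":0.008,"y":0.003,"z":0,"wx":0,"wy":0,"wz":0,"hand":1}
    - {"x":0,"y":0,"z":0.15,"wx":0,"wy":0,"wz":0,"hand":1}
    - {"x":0,"y":0,"z":0.2,"wx":0,"wy":0,"wz":0,"hand":1}
    - {"x":0,"y":0,"z":0.2,"wx":0,"wy":0,"wz":0,"hand":1}
    - {"x":0,"y":0,"z":0.15,"wx":0,"wy":0,"wz":0,"hand":1}
    - {"x":0,"y":0,"z":0,"wx":0,"wy":0,"wz":0,"hand":1}
    - {"x":0,"y":0,"z":0,"wx":0,"wy":0,"wz":0,"hand":1}

```text
time: 3.53
tool_pos: [0.4849, -0.0011, 0.1439]
tool_rot: [-0.001, 0.649, 0.761, -0.001]
contact_force: [0.4, -0.0, -0.4]
gripper_width: 0.999
grasp_force: 0.0
```

```bash
python3 - <<'E'
from h import *
togo([.486,.002,.058])
E
```

```text
t 3.53 pos [ 0.4849 -0.0011  0.1439] togo(units) [0.019 0.012 0.573] yaw y deg 9.13 F [ 0.37 -0.03 -0.39] w 0.999 g 0.0
```

Request:
send_rows:
  rows:
    - {"x":0.02,"y":0.012,"z":0.1,"wx":0,"wy":0,"wz":0,"hand":1}
    - {"x":0,"y":0,"z":0.1,"wx":0,"wy":0,"wz":0,"hand":1}
    - {"x":0,"y":0,"z":0.1,"wx":0,"wy":0,"wz":0,"hand":1}
    - {"x":0,"y":0,"z":0.1,"wx":0,"wy":0,"wz":0,"hand":1}
    - {"x":0,"y":0,"z":0.1,"wx":0,"wy":0,"wz":0,"hand":1}
    - {"x":0,"y":0,"z":0.07,"wx":0,"wy":0,"wz":0,"hand":1}
    - {"x":0,"y":0,"z":0,"wx":0,"wy":0,"wz":0,"hand":0.6}
    - {"x":0,"y":0,"z":0,"wx":0,"wy":0,"wz":0,"hand":0.5}
    - {"x":0,"y":0,"z":0,"wx":0,"wy":0,"wz":0,"hand":0.4}
    - {"x":0,"y":0,"z":0,"wx":0,"wy":0,"wz":0,"hand":0.3}

```text
time: 4.37
tool_pos: [0.4883, 0.0031, 0.0616]
tool_rot: [0.001, 0.648, 0.762, 0.0]
contact_force: [-3.1, -0.3, 4.8]
gripper_width: 0.678
grasp_force: 62.7
```

Request:
send_rows:
  rows:
    - {"x":0,"y":0,"z":0,"wx":0,"wy":0,"wz":0,"hand":0.2}
    - {"x":0,"y":0,"z":0,"wx":0,"wy":0,"wz":0,"hand":0}
    - {"x":0,"y":0,"z":0,"wx":0,"wy":0,"wz":0,"hand":-0.5}
    - {"x":0,"y":0,"z":0,"wx":0,"wy":0,"wz":0,"hand":-1}
    - {"x":0,"y":0,"z":0,"wx":0,"wy":0,"wz":0,"hand":-1}
    - {"x":0,"y":0,"z":0,"wx":0,"wy":0,"wz":0,"hand":-1}
    - {"x":0,"y":0,"z":0,"wx":0,"wy":0,"wz":0,"hand":-1}
    - {"x":0,"y":0,"z":0,"wx":0,"wy":0,"wz":0,"hand":-1}
    - {"x":0,"y":0,"z":0,"wx":0,"wy":0,"wz":0,"hand":-1}
    - {"x":0,"y":0,"z":0,"wx":0,"wy":0,"wz":0,"hand":-1}

```text
time: 5.2
tool_pos: [0.4883, 0.0032, 0.0615]
tool_rot: [0.001, 0.647, 0.762, 0.0]
contact_force: [-3.8, -1.0, 7.4]
gripper_width: 0.678
grasp_force: 62.7
```

```bash
python3 - <<'E'
from h import *
togo([.486,.002,.058])
E
```

```text
t 5.2 pos [0.4883 0.0032 0.0615] togo(units) [-0.006 -0.017  0.024] yaw y deg 9.31 F [-3.76 -1.03  7.45] w 0.678 g 62.7
```

Request:
send_rows:
  rows:
    - {"x":0,"y":0,"z":-0.05,"wx":0,"wy":0,"wz":0,"hand":-1}
    - {"x":0,"y":0,"z":-0.1,"wx":0,"wy":0,"wz":0,"hand":-1}
    - {"x":0,"y":0,"z":-0.2,"wx":0,"wy":0,"wz":0,"hand":-1}
    - {"x":0,"y":0,"z":-0.2,"wx":0,"wy":0,"wz":0,"hand":-1}
    - {"x":0,"y":0,"z":-0.2,"wx":0,"wy":0,"wz":0,"hand":-1}
    - {"x":0,"y":0,"z":-0.2,"wx":0,"wy":0,"wz":0,"hand":-1}
    - {"x":0,"y":0,"z":-0.2,"wx":0,"wy":0,"wz":0,"hand":-1}
    - {"x":0,"y":0,"z":-0.2,"wx":0,"wy":0,"wz":0,"hand":-1}
    - {"x":0,"y":0,"z":-0.2,"wx":0,"wy":0,"wz":0,"hand":-1}
    - {"x":0,"y":0,"z":-0.1,"wx":0,"wy":0,"wz":0,"hand":-1}

```text
time: 6.03
tool_pos: [0.4884, 0.0035, 0.3127]
tool_rot: [0.003, 0.647, 0.762, 0.002]
contact_force: [0.5, 0.0, -0.5]
gripper_width: 0.681
grasp_force: 64.2
```

```bash
python3 - <<'E'
from h import *
togo([.45,.366,.31]);togo([.543,.3665,.31])
E
```

```text
t 6.03 pos [0.4884 0.0035 0.3127] togo(units) [2.426 0.138 0.014] yaw y deg 9.31 F [ 0.49  0.04 -0.55] w 0.681 g 64.2
t 6.03 pos [0.4884 0.0035 0.3127] togo(units) [2.329 0.75  0.019] yaw y deg 9.31 F [ 0.49  0.04 -0.55] w 0.681 g 64.2
```

Request:
send_rows:
  rows:
    - {"x":0.15,"y":0,"z":0,"wx":0,"wy":0,"wz":0,"hand":-1}
    - {"x":0.2,"y":0,"z":0,"wx":0,"wy":0,"wz":0,"hand":-1}
    - {"x":0.2,"y":0,"z":0,"wx":0,"wy":0,"wz":0,"hand":-1}
    - {"x":0.2,"y":0,"z":0,"wx":0,"wy":0,"wz":0,"hand":-1}
    - {"x":0.2,"y":0,"z":0,"wx":0,"wy":0,"wz":0,"hand":-1}
    - {"x":0.2,"y":0,"z":0,"wx":0,"wy":0,"wz":0,"hand":-1}
    - {"x":0.2,"y":0,"z":0,"wx":0,"wy":0,"wz":0,"hand":-1}
    - {"x":0.2,"y":0,"z":0,"wx":0,"wy":0,"wz":0,"hand":-1}
    - {"x":0.2,"y":0,"z":0,"wx":0,"wy":0,"wz":0,"hand":-1}
    - {"x":0.2,"y":0,"z":0,"wx":0,"wy":0,"wz":0,"hand":-1}

```text
time: 6.87
tool_pos: [0.4395, 0.2938, 0.308]
tool_rot: [0.0, 0.647, 0.762, 0.001]
contact_force: [0.3, -0.5, -1.5]
gripper_width: 0.677
grasp_force: 64.2
```

Request:
send_rows:
  rows:
    - {"x":0.2,"y":0.05,"z":0,"wx":0,"wy":0,"wz":0,"hand":-1}
    - {"x":0.17,"y":0.1,"z":0,"wx":0,"wy":0,"wz":0,"hand":-1}
    - {"x":0,"y":0.15,"z":0,"wx":0,"wy":0,"wz":0,"hand":-1}
    - {"x":0,"y":0.15,"z":0,"wx":0,"wy":0,"wz":0,"hand":-1}
    - {"x":0,"y":0.15,"z":0,"wx":0,"wy":0,"wz":0,"hand":-1}
    - {"x":0,"y":0.1,"z":0,"wx":0,"wy":0,"wz":0,"hand":-1}
    - {"x":0,"y":0.05,"z":0,"wx":0,"wy":0,"wz":0,"hand":-1}
    - {"x":0,"y":0,"z":0,"wx":0,"wy":0,"wz":0,"hand":-1}
    - {"x":0,"y":0,"z":0,"wx":0,"wy":0,"wz":0,"hand":-1}
    - {"x":0,"y":0,"z":0,"wx":0,"wy":0,"wz":0,"hand":-1}

```text
time: 7.7
tool_pos: [0.5414, 0.3651, 0.3074]
tool_rot: [-0.0, 0.647, 0.762, 0.0]
contact_force: [0.4, -1.4, -1.0]
gripper_width: 0.675
grasp_force: 64.2
```

```bash
python3 - <<'E'
from h import *
togo([.543,.3668,.0695])
c=calibration("wrist");i=grab_frame("wrist");cv2.imwrite("pics/w3.png",i);print(proj("wrist",[.543,.3668,.026],c))
print(rot().as_matrix().round(3))
E
```

```text
t 7.7 pos [0.5414 0.3651 0.3074] togo(units) [0.009 0.013 1.586] yaw y deg 9.31 F [ 0.42 -1.44 -0.99] w 0.675 g 64.2
[320.69252247 203.91314688]
[[-0.162  0.987  0.   ]
 [ 0.987  0.162  0.   ]
 [ 0.     0.    -1.   ]]
```

View pics/w3.png

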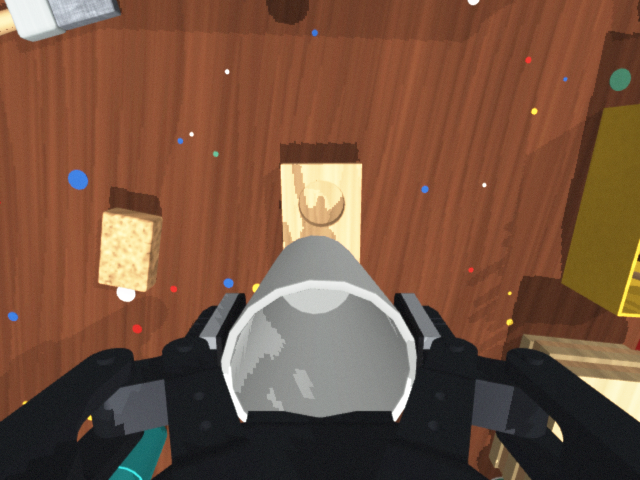

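The wrist view shows the free pocket at (321,203), as predicted, with the held cup upright and its base's far edge at v≈237, u≈318. A quick check of where that edge should be tells me the cup's offset in the hand.

```bash
python3 - <<'E'
from h import *
c=calibration("wrist"); s=manip.state();R=rot()
for dz in(.0585,.0615,.0645): print(dz,proj("wrist",s["tool_pos"]+R.apply([.022,0,dz]),c), proj("wrist",s["tool_pos"]+R.apply([.030,0,dz-.085]),c))
print(proj("wrist",s["tool_pos"]+R.apply([.023,0,.0615]),c))
togo([.543,.3668,.0695])
E
```

```text
0.0585 [318.46469123 234.25414651] [317.74545842 279.70694454]
0.0615 [318.47782831 232.83606026] [317.78868739 275.92026465]
0.0645 [318.49057115 231.46053041] [317.82961615 272.33507378]
[318.47563247 230.88909139]
t 7.75 pos [0.5413 0.3652 0.3074] togo(units) [0.008 0.013 1.586] yaw y deg 9.32 F [-0.59 -0.2  -0.68] w 0.683 g 64.2
```

Request:
send_rows:
  rows:
    - {"x":0.017,"y":0.013,"z":0.1,"wx":0,"wy":0,"wz":0,"hand":-1}
    - {"x":0,"y":0,"z":0.2,"wx":0,"wy":0,"wz":0,"hand":-1}
    - {"x":0,"y":0,"z":0.2,"wx":0,"wy":0,"wz":0,"hand":-1}
    - {"x":0,"y":0,"z":0.2,"wx":0,"wy":0,"wz":0,"hand":-1}
    - {"x":0,"y":0,"z":0.2,"wx":0,"wy":0,"wz":0,"hand":-1}
    - {"x":0,"y":0,"z":0.2,"wx":0,"wy":0,"wz":0,"hand":-1}
    - {"x":0,"y":0,"z":0.15,"wx":0,"wy":0,"wz":0,"hand":-1}
    - {"x":0,"y":0,"z":0.1,"wx":0,"wy":0,"wz":0,"hand":-1}
    - {"x":0,"y":0,"z":0,"wx":0,"wy":0,"wz":0,"hand":-1}
    - {"x":0,"y":0,"z":0,"wx":0,"wy":0,"wz":0,"hand":-1}

```text
time: 8.58
tool_pos: [0.5429, 0.3679, 0.1037]
tool_rot: [-0.0, 0.647, 0.762, -0.001]
contact_force: [-0.2, -0.5, 0.5]
gripper_width: 0.676
grasp_force: 64.2
```

```bash
python3 - <<'E'
from h import *
togo(np.array([.543,.3668,.0695])+rot().apply([.0013,0,0]))
E
```

```text
t 8.58 pos [0.5429 0.3679 0.1037] togo(units) [ 0.002 -0.     0.228] yaw y deg 9.31 F [-0.17 -0.55  0.47] w 0.676 g 64.2
```

Request:
send_rows:
  rows:
    - {"x":0,"y":0,"z":0.04,"wx":0,"wy":0,"wz":0,"hand":-1}
    - {"x":0,"y":0,"z":0.04,"wx":0,"wy":0,"wz":0,"hand":-1}
    - {"x":0,"y":0,"z":0.03,"wx":0,"wy":0,"wz":0,"hand":-1}
    - {"x":0,"y":0,"z":0.03,"wx":0,"wy":0,"wz":0,"hand":-1}
    - {"x":0,"y":0,"z":0.03,"wx":0,"wy":0,"wz":0,"hand":-1}
    - {"x":0,"y":0,"z":0.03,"wx":0,"wy":0,"wz":0,"hand":-1}
    - {"x":0,"y":0,"z":0.015,"wx":0,"wy":0,"wz":0,"hand":-1}
    - {"x":0,"y":0,"z":0,"wx":0,"wy":0,"wz":0,"hand":-1}
    - {"x":0,"y":0,"z":0,"wx":0,"wy":0,"wz":0,"hand":-1}
    - {"x":0,"y":0,"z":0,"wx":0,"wy":0,"wz":0,"hand":-1}

```text
time: 9.42
tool_pos: [0.5437, 0.368, 0.0724]
tool_rot: [0.0, 0.647, 0.762, 0.0]
contact_force: [0.1, -0.3, -0.5]
gripper_width: 0.682
grasp_force: 64.3
```

```bash
python3 - <<'E'
from h import *
togo(np.array([.543,.3668,.0695])+rot().apply([.0013,0,0]))
E
```

```text
t 9.42 pos [0.5437 0.368  0.0724] togo(units) [ 0.002 -0.006  0.019] yaw y deg 9.3 F [ 0.06 -0.25 -0.53] w 0.682 g 64.3
```

Request:
send_rows:
  rows:
    - {"x":0,"y":0,"z":0.01,"wx":0,"wy":0,"wz":0,"hand":-1}
    - {"x":0,"y":0,"z":0.01,"wx":0,"wy":0,"wz":0,"hand":-1}
    - {"x":0,"y":0,"z":0.005,"wx":0,"wy":0,"wz":0,"hand":-1}
    - {"x":0,"y":0,"z":0.005,"wx":0,"wy":0,"wz":0,"hand":-1}
    - {"x":0,"y":0,"z":0,"wx":0,"wy":0,"wz":0,"hand":-1}
    - {"x":0,"y":0,"z":0,"wx":0,"wy":0,"wz":0,"hand":-1}
    - {"x":0,"y":0,"z":0,"wx":0,"wy":0,"wz":0,"hand":-1}
    - {"x":0,"y":0,"z":0,"wx":0,"wy":0,"wz":0,"hand":-1}
    - {"x":0,"y":0,"z":0,"wx":0,"wy":0,"wz":0,"hand":-1}
    - {"x":0,"y":0,"z":0,"wx":0,"wy":0,"wz":0,"hand":-1}

```text
time: 10.25
tool_pos: [0.5439, 0.3685, 0.0696]
tool_rot: [-0.0, 0.647, 0.762, 0.0]
contact_force: [-2.4, -1.6, 7.5]
gripper_width: 0.68
grasp_force: 64.6
```

Request:
send_rows:
  rows:
    - {"x":0,"y":0,"z":0,"wx":0,"wy":0,"wz":0,"hand":0.4}
    - {"x":0,"y":0,"z":0,"wx":0,"wy":0,"wz":0,"hand":0.5}
    - {"x":0,"y":0,"z":0,"wx":0,"wy":0,"wz":0,"hand":0.7}
    - {"x":0,"y":0,"z":0,"wx":0,"wy":0,"wz":0,"hand":1}
    - {"x":0,"y":0,"z":0,"wx":0,"wy":0,"wz":0,"hand":1}
    - {"x":0,"y":0,"z":0,"wx":0,"wy":0,"wz":0,"hand":1}
    - {"x":0,"y":0,"z":0,"wx":0,"wy":0,"wz":0,"hand":1}
    - {"x":0,"y":0,"z":0,"wx":0,"wy":0,"wz":0,"hand":1}
    - {"x":0,"y":0,"z":0,"wx":0,"wy":0,"wz":0,"hand":1}
    - {"x":0,"y":0,"z":0,"wx":0,"wy":0,"wz":0,"hand":1}

```text
time: 11.08
tool_pos: [0.5436, 0.368, 0.0677]
tool_rot: [-0.0, 0.647, 0.762, -0.0]
contact_force: [0.4, 0.4, -0.4]
gripper_width: 0.998
grasp_force: 0.0
```

Request:
send_rows:
  rows:
    - {"x":0,"y":0,"z":-0.05,"wx":0,"wy":0,"wz":0,"hand":1}
    - {"x":0,"y":0,"z":-0.1,"wx":0,"wy":0,"wz":0,"hand":1}
    - {"x":0,"y":0,"z":-0.15,"wx":0,"wy":0,"wz":0,"hand":1}
    - {"x":0,"y":0,"z":-0.2,"wx":0,"wy":0,"wz":0,"hand":1}
    - {"x":0,"y":0,"z":-0.2,"wx":0,"wy":0,"wz":0,"hand":1}
    - {"x":0,"y":0,"z":-0.2,"wx":0,"wy":0,"wz":0,"hand":1}
    - {"x":0,"y":0,"z":-0.2,"wx":0,"wy":0,"wz":0,"hand":1}
    - {"x":0,"y":0,"z":-0.2,"wx":0,"wy":0,"wz":0,"hand":1}
    - {"x":0,"y":0,"z":-0.2,"wx":0,"wy":0,"wz":0,"hand":1}
    - {"x":0,"y":0,"z":-0.1,"wx":0,"wy":0,"wz":0,"hand":1}

```text
time: 11.92
tool_pos: [0.5447, 0.3686, 0.3151]
tool_rot: [0.002, 0.647, 0.762, 0.004]
contact_force: [0.1, 0.1, 1.2]
gripper_width: 1.0
grasp_force: 0.0
```

```bash
python3 - <<'E'
from h import *
togo([.44,.3,.31]);togo([.512,-.2425,.31])
i=grab_frame("side")[280:470,220:340]; j=grab_frame("top")[190:270,150:280]
can=np.zeros((580,800,3),np.uint8); can[:570,:360]=cv2.resize(i,(360,570)); can[:246,380:780]=cv2.resize(j,(400,246))
cv2.imwrite("pics/c.png",can)
E
```

```text
t 11.92 pos [0.5447 0.3686 0.3151] togo(units) [-0.339 -0.763  0.026] yaw y deg 9.3 F [0.15 0.09 1.23] w 1.0 g 0.0
t 11.92 pos [0.5447 0.3686 0.3151] togo(units) [-3.985 -0.874  0.015] yaw y deg 9.3 F [0.15 0.09 1.23] w 1.0 g 0.0
```

View pics/c.png

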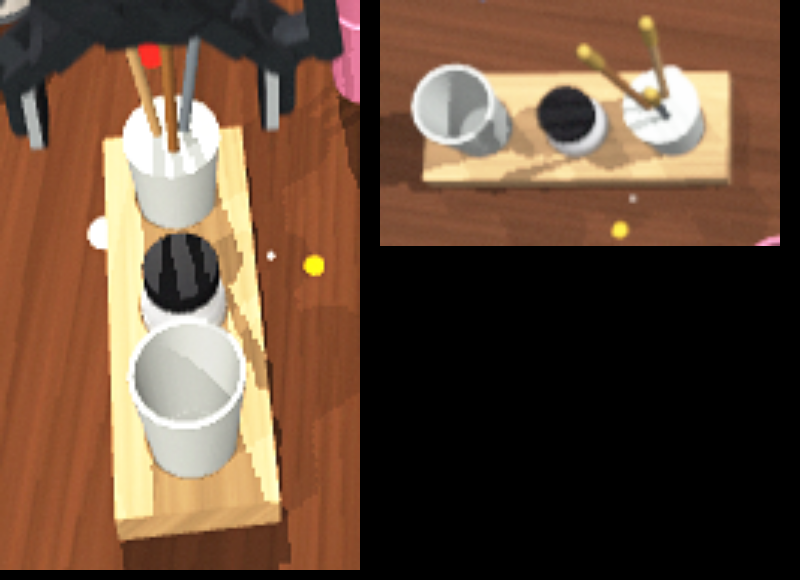

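The cup stands upright in the free pocket, rim at (188,375) in the side crop, with the jar and brush pot undisturbed. Next I'll back out around the brushes and go to the pull.

Request:
send_rows:
  rows:
    - {"x":0,"y":-0.1,"z":0,"wx":0,"wy":0,"wz":0,"hand":1}
    - {"x":0,"y":-0.2,"z":0,"wx":0,"wy":0,"wz":0,"hand":1}
    - {"x":0,"y":-0.2,"z":0,"wx":0,"wy":0,"wz":0,"hand":1}
    - {"x":-0.1,"y":-0.2,"z":0,"wx":0,"wy":0,"wz":0,"hand":1}
    - {"x":-0.2,"y":-0.05,"z":0,"wx":0,"wy":0,"wz":0,"hand":1}
    - {"x":-0.25,"y":0,"z":0,"wx":0,"wy":0,"wz":0,"hand":1}
    - {"x":-0.25,"y":0,"z":0,"wx":0,"wy":0,"wz":0,"hand":1}
    - {"x":-0.25,"y":0,"z":0,"wx":0,"wy":0,"wz":0,"hand":1}
    - {"x":-0.25,"y":0,"z":0,"wx":0,"wy":0,"wz":0,"hand":1}
    - {"x":-0.25,"y":0,"z":0,"wx":0,"wy":0,"wz":0,"hand":1}

```text
time: 12.85
tool_pos: [0.4691, 0.1187, 0.3055]
tool_rot: [-0.001, 0.647, 0.762, -0.001]
contact_force: [1.1, 0.4, 0.3]
gripper_width: 1.004
grasp_force: 0.0
```

Request:
send_rows:
  rows:
    - {"x":-0.25,"y":0,"z":0,"wx":0,"wy":0,"wz":0,"hand":1}
    - {"x":-0.25,"y":0,"z":0,"wx":0,"wy":0,"wz":0,"hand":1}
    - {"x":-0.25,"y":0,"z":0,"wx":0,"wy":0,"wz":0,"hand":1}
    - {"x":-0.25,"y":0,"z":0,"wx":0,"wy":0,"wz":0,"hand":1}
    - {"x":-0.25,"y":0,"z":0,"wx":0,"wy":0,"wz":0,"hand":1}
    - {"x":-0.25,"y":0,"z":0,"wx":0,"wy":0,"wz":0,"hand":1}
    - {"x":-0.2,"y":0,"z":0,"wx":0,"wy":0,"wz":0,"hand":1}
    - {"x":-0.1,"y":0,"z":0,"wx":0,"wy":0,"wz":0.15,"hand":1}
    - {"x":0,"y":0,"z":0,"wx":0,"wy":0,"wz":0,"hand":1}
    - {"x":0,"y":0,"z":0,"wx":0,"wy":0,"wz":0,"hand":1}

```text
time: 13.68
tool_pos: [0.513, -0.1463, 0.3056]
tool_rot: [-0.002, 0.691, 0.723, -0.0]
contact_force: [0.6, 1.3, -0.3]
gripper_width: 1.0
grasp_force: 0.0
```

```bash
python3 - <<'E'
from h import *
print("cup now",onz("top",(174,223.8),.093), onz("side",(220+188/3,280+374/3),.093))
togo([.512,-.2425,.31])
c=calibration("wrist");i=grab_frame("wrist");cv2.imwrite("pics/w4.png",i)
for p in([.512,-.2425,.175],[.514,-.2855,.175],[.510,-.1995,.175]):print(proj("wrist",p,c))
E
```

```text
cup now [0.54146864 0.36525499 0.093     ] [0.54168963 0.3686497  0.093     ]
t 13.68 pos [ 0.513  -0.1463  0.3056] togo(units) [-0.64  -0.035 -0.031] yaw y deg 2.56 F [ 0.61  1.3  -0.35] w 1.0 g 0.0
[312.37313548 363.80352636]
[312.75877466 412.15140278]
[311.95625014 311.53829451]
```

View pics/w4.png

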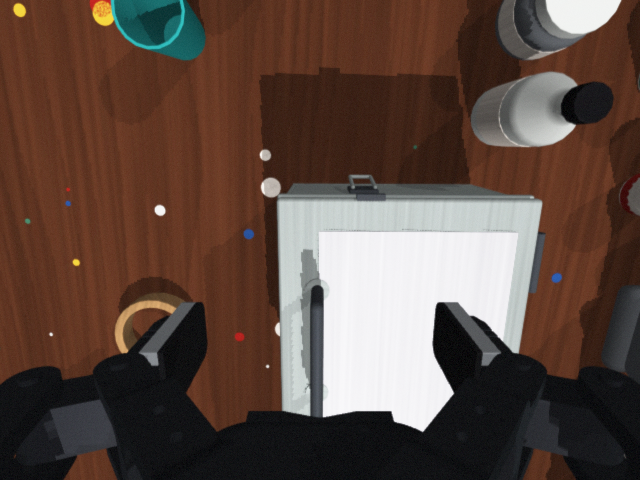

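The wrist view shows the bar vertical, centred at u≈317 (312 predicted), with its near end at v≈287 and the lid's near corners at (279,198) and (540,200). I'll reconcile this with the top view.

```bash
python3 - <<'E'
from h import *
c=calibration("wrist");i=cv2.imread("pics/w4.png")
g=cv2.cvtColor(i,cv2.COLOR_BGR2GRAY)
for v in(300,330,360,385): 
    x=np.where(g[v,300:345]<100)[0]+300; print(v,x.min(),x.max())
col=g[270:310,316:320].mean(1); print("end",270+np.argmax(col<100))
for p in([.4745,-.1231,.141],[.6795,-.1136,.141]): print("lid corner pred",proj("wrist",p,c))
for u in((279,198),(540,200)): print("lid corner wrist",onz("wrist",u,.141,c))
ct=calibration("top")
def tri(a,b):
    (o1,d1),(o2,d2)=ray("wrist",a,c),ray("top",b,ct); A=np.stack([d1,-d2],1); k=np.linalg.lstsq(A,o2-o1,rcond=None)[0]
    print("tri",o1+k[0]*d1,o2+k[1]*d2)
tri((317,287),(427.5,270.5))
for z in(.165,.17,.175): print(z,"wrist bar",onz("wrist",(317,360),z,c),onz("wrist",(317,287),z,c))
t=cv2.imread("pics/top0.png").min(2)
for u in(430,440,450,460,470,475): y=np.where(t[262:284,u]<100)[0]+262; print(u,y.min(),y.max(),onz("top",(u,(y.min()+y.max())/2),.175))
print(t[273,420:436],t[276,470:486])
E
```

```text
300 310 322
330 310 322
360 310 322
385 310 322
end 285
lid corner pred [270.03541988 198.87493949]
lid corner pred [539.44519559 198.78417879]
lid corner wrist [ 0.48131983 -0.12211645  0.141     ]
lid corner wrist [ 0.68010426 -0.11450285  0.141     ]
tri [ 0.51346993 -0.19453637  0.13749979] [ 0.51810779 -0.19966127  0.13956026]
0.165 wrist bar [ 0.51591916 -0.24495124  0.165     ] [ 0.51322411 -0.18370232  0.165     ]
0.17 wrist bar [ 0.51582354 -0.24182409  0.17      ] [ 0.51317942 -0.18173251  0.17      ]
0.175 wrist bar [ 0.51572792 -0.23869695  0.175     ] [ 0.51313473 -0.17976269  0.175     ]
430 271 272 [ 0.50982293 -0.19699321  0.175     ]
440 273 273 [ 0.51002117 -0.21715798  0.175     ]
450 274 274 [ 0.51123041 -0.2371932   0.175     ]
460 275 275 [ 0.51243843 -0.25720806  0.175     ]
470 276 279 [ 0.51061408 -0.27747058  0.175     ]
475 277 279 [ 0.51121734 -0.28745287  0.175     ]
[157 146 160 149  78  40  44  45  46  85 159 161 125 150 122 119] [ 93  96  96 100 101 101 104 105 108 109 174 251 254 254 254 254]
```

Request:
send_rows:
  rows:
    - {"x":-0.16,"y":-0.022,"z":0,"wx":0,"wy":0,"wz":0,"hand":1}
    - {"x":-0.2,"y":0,"z":0,"wx":0,"wy":0,"wz":0,"hand":1}
    - {"x":-0.18,"y":0,"z":0,"wx":0,"wy":0,"wz":0,"hand":1}
    - {"x":-0.1,"y":0,"z":0,"wx":0,"wy":0,"wz":0,"hand":1}
    - {"x":0,"y":0,"z":0.1,"wx":0,"wy":0,"wz":0,"hand":1}
    - {"x":0,"y":0,"z":0.15,"wx":0,"wy":0,"wz":0,"hand":1}
    - {"x":0,"y":0,"z":0.15,"wx":0,"wy":0,"wz":0,"hand":1}
    - {"x":0,"y":0,"z":0.1,"wx":0,"wy":0,"wz":0,"hand":1}
    - {"x":0,"y":0,"z":0,"wx":0,"wy":0,"wz":0,"hand":1}
    - {"x":0,"y":0,"z":0,"wx":0,"wy":0,"wz":0,"hand":1}

```text
time: 14.57
tool_pos: [0.5144, -0.2407, 0.2317]
tool_rot: [-0.001, 0.69, 0.723, -0.0]
contact_force: [0.1, -0.3, 0.4]
gripper_width: 1.004
grasp_force: 0.0
```

```bash
python3 - <<'E'
from h import *
togo([.514,-.2425,.175])
E
```

```text
t 14.57 pos [ 0.5144 -0.2407  0.2317] togo(units) [-0.013 -0.002  0.378] yaw y deg 2.66 F [ 0.14 -0.31  0.37] w 1.004 g 0.0
```

Request:
send_rows:
  rows:
    - {"x":-0.01,"y":0,"z":0.08,"wx":0,"wy":0,"wz":0,"hand":1}
    - {"x":0,"y":0,"z":0.1,"wx":0,"wy":0,"wz":0,"hand":0.8}
    - {"x":0,"y":0,"z":0.1,"wx":0,"wy":0,"wz":0,"hand":0.6}
    - {"x":0,"y":0,"z":0.06,"wx":0,"wy":0,"wz":0,"hand":0.4}
    - {"x":0,"y":0,"z":0.03,"wx":0,"wy":0,"wz":0,"hand":0.2}
    - {"x":0,"y":0,"z":0.01,"wx":0,"wy":0,"wz":0,"hand":0}
    - {"x":0,"y":0,"z":0,"wx":0,"wy":0,"wz":0,"hand":-0.2}
    - {"x":0,"y":0,"z":0,"wx":0,"wy":0,"wz":0,"hand":-0.4}
    - {"x":0,"y":0,"z":0,"wx":0,"wy":0,"wz":0,"hand":-0.5}
    - {"x":0,"y":0,"z":0,"wx":0,"wy":0,"wz":0,"hand":-0.6}

```text
time: 15.4
tool_pos: [0.5152, -0.2439, 0.1767]
tool_rot: [0.001, 0.691, 0.723, 0.0]
contact_force: [-0.2, -0.3, 0.8]
gripper_width: 0.199
grasp_force: 0.0
```

Request:
send_rows:
  rows:
    - {"x":0,"y":0,"z":0,"wx":0,"wy":0,"wz":0,"hand":-0.65}
    - {"x":0,"y":0,"z":0,"wx":0,"wy":0,"wz":0,"hand":-0.7}
    - {"x":0,"y":0,"z":0,"wx":0,"wy":0,"wz":0,"hand":-0.8}
    - {"x":0,"y":0,"z":0,"wx":0,"wy":0,"wz":0,"hand":-1}
    - {"x":0,"y":0,"z":0,"wx":0,"wy":0,"wz":0,"hand":-1}
    - {"x":0,"y":0,"z":0,"wx":0,"wy":0,"wz":0,"hand":-1}
    - {"x":0,"y":0,"z":0,"wx":0,"wy":0,"wz":0,"hand":-1}
    - {"x":0,"y":0,"z":0,"wx":0,"wy":0,"wz":0,"hand":-1}
    - {"x":0,"y":0,"z":0,"wx":0,"wy":0,"wz":0,"hand":-1}
    - {"x":0,"y":0,"z":0,"wx":0,"wy":0,"wz":0,"hand":-1}

```text
time: 16.23
tool_pos: [0.5145, -0.2437, 0.1761]
tool_rot: [-0.0, 0.691, 0.723, -0.0]
contact_force: [-5.5, 0.5, 5.6]
gripper_width: 0.093
grasp_force: 58.7
```

```bash
python3 - <<'E'
from h import *
togo([.514,-.2425,.175]);print(manip.state()["ft_torque"],rot().as_matrix().round(4))
E
```

```text
t 16.23 pos [ 0.5145 -0.2437  0.1761] togo(units) [ 0.008 -0.003  0.008] yaw y deg 2.54 F [-5.5  0.5  5.6] w 0.093 g 58.7
[ 0.09590039  0.81772704 -0.09234633] [[-4.44e-02  9.99e-01 -8.00e-04]
 [ 9.99e-01  4.44e-02 -2.00e-04]
 [-1.00e-04 -8.00e-04 -1.00e+00]]
```

The bar is held with 59 N. I'll lift slowly along the lid's arc.

Request:
send_rows:
  rows:
    - {"x":0,"y":0.002,"z":-0.007,"wx":0.008,"wy":0,"wz":0,"hand":-1}
    - {"x":0,"y":0.002,"z":-0.007,"wx":0.008,"wy":0,"wz":0,"hand":-1}
    - {"x":0,"y":0.002,"z":-0.007,"wx":0.008,"wy":0,"wz":0,"hand":-1}
    - {"x":0,"y":0.002,"z":-0.007,"wx":0.008,"wy":0,"wz":0,"hand":-1}
    - {"x":0,"y":0.002,"z":-0.007,"wx":0.008,"wy":0,"wz":0,"hand":-1}
    - {"x":0,"y":0.002,"z":-0.007,"wx":0.008,"wy":0,"wz":0,"hand":-1}
    - {"x":0,"y":0.002,"z":-0.007,"wx":0.008,"wy":0,"wz":0,"hand":-1}
    - {"x":0,"y":0,"z":0,"wx":0,"wy":0,"wz":0,"hand":-1}
    - {"x":0,"y":0,"z":0,"wx":0,"wy":0,"wz":0,"hand":-1}
    - {"x":0,"y":0,"z":0,"wx":0,"wy":0,"wz":0,"hand":-1}

```text
time: 17.07
tool_pos: [0.5147, -0.2436, 0.1767]
tool_rot: [-0.018, 0.691, 0.722, -0.018]
contact_force: [0.1, -8.2, -19.7]
gripper_width: 0.092
grasp_force: 58.3
```

```bash
cat >>h.py <<'E'
def lid():
    s=manip.state();R=rot().as_matrix(); p=s["tool_pos"]; rise=p[2]-.1761
    from scipy.optimize import brentq
    th=brentq(lambda t:.174*np.sin(t)+.044*np.cos(t)-.044-rise,-.1,1)
    print("t",round(s["time"],2),"pos",p.round(4),"lid from rise",round(th,4),"edge mm",round(1e3*.206*np.sin(th),1),"tool tilt",np.arctan2(-R[0,2],-R[2,2]).round(4),"F",s["contact_force"].round(1),"M",s["ft_torque"].round(2),"w",round(s["gripper_width"],3),round(float(s["grasp_force"]),1))
E
python3 -c "from h import *;lid()"
```

```text
t 17.07 pos [ 0.5147 -0.2436  0.1767] lid from rise 0.0035 edge mm 0.7 tool tilt 0.0507 F [  0.1  -8.2 -19.7] M [-1.31 -0.29  0.  ] w 0.092 58.3
```

Request:
send_rows:
  rows:
    - {"x":0,"y":0,"z":-0.004,"wx":0,"wy":0,"wz":0,"hand":-1}
    - {"x":0,"y":0,"z":-0.004,"wx":0,"wy":0,"wz":0,"hand":-1}
    - {"x":0,"y":0,"z":-0.004,"wx":0,"wy":0,"wz":0,"hand":-1}
    - {"x":0,"y":0,"z":-0.004,"wx":0,"wy":0,"wz":0,"hand":-1}
    - {"x":0,"y":0,"z":-0.004,"wx":0,"wy":0,"wz":0,"hand":-1}
    - {"x":0,"y":0,"z":0,"wx":0,"wy":0,"wz":0,"hand":-1}
    - {"x":0,"y":0,"z":0,"wx":0,"wy":0,"wz":0,"hand":-1}
    - {"x":0,"y":0,"z":0,"wx":0,"wy":0,"wz":0,"hand":-1}
    - {"x":0,"y":0,"z":0,"wx":0,"wy":0,"wz":0,"hand":-1}
    - {"x":0,"y":0,"z":0,"wx":0,"wy":0,"wz":0,"hand":-1}

```text
time: 17.9
tool_pos: [0.5162, -0.2436, 0.1822]
tool_rot: [-0.017, 0.691, 0.722, -0.017]
contact_force: [0.6, -6.5, -12.2]
gripper_width: 0.09
grasp_force: 59.5
```

```bash
python3 -c "from h import *;lid()"
```

```text
t 17.9 pos [ 0.5162 -0.2436  0.1822] lid from rise 0.0355 edge mm 7.3 tool tilt 0.0472 F [  0.6  -6.5 -12.2] M [-0.82 -0.16 -0.02] w 0.09 59.5
```

The gasket has let go gently: the force is past its peak and falling. Continuing along the arc.

Request:
send_rows:
  rows:
    - {"x":0,"y":0.003,"z":-0.008,"wx":0.01,"wy":0,"wz":0,"hand":-1}
    - {"x":0,"y":0.003,"z":-0.01,"wx":0.012,"wy":0,"wz":0,"hand":-1}
    - {"x":0,"y":0.003,"z":-0.012,"wx":0.013,"wy":0,"wz":0,"hand":-1}
    - {"x":0,"y":0.003,"z":-0.012,"wx":0.013,"wy":0,"wz":0,"hand":-1}
    - {"x":0,"y":0.003,"z":-0.012,"wx":0.013,"wy":0,"wz":0,"hand":-1}
    - {"x":0,"y":0.003,"z":-0.012,"wx":0.013,"wy":0,"wz":0,"hand":-1}
    - {"x":0,"y":0.003,"z":-0.012,"wx":0.013,"wy":0,"wz":0,"hand":-1}
    - {"x":0,"y":0.003,"z":-0.012,"wx":0.013,"wy":0,"wz":0,"hand":-1}
    - {"x":0,"y":0,"z":0,"wx":0,"wy":0,"wz":0,"hand":-1}
    - {"x":0,"y":0,"z":0,"wx":0,"wy":0,"wz":0,"hand":-1}

```text
time: 18.73
tool_pos: [0.5222, -0.2434, 0.1996]
tool_rot: [-0.042, 0.69, 0.721, -0.044]
contact_force: [-1.2, -2.3, -3.0]
gripper_width: 0.092
grasp_force: 60.4
```

```bash
python3 -c "from h import *;lid()"
```

```text
t 18.73 pos [ 0.5222 -0.2434  0.1996] lid from rise 0.1378 edge mm 28.3 tool tilt 0.1216 F [-1.2 -2.3 -3. ] M [-0.45 -0.04 -0.04] w 0.092 60.4
```

Request:
send_rows:
  rows:
    - {"x":0,"y":0.003,"z":-0.014,"wx":0.016,"wy":0,"wz":0,"hand":-1}
    - {"x":0,"y":0.003,"z":-0.014,"wx":0.016,"wy":0,"wz":0,"hand":-1}
    - {"x":0,"y":0.003,"z":-0.014,"wx":0.016,"wy":0,"wz":0,"hand":-1}
    - {"x":0,"y":0.003,"z":-0.014,"wx":0.016,"wy":0,"wz":0,"hand":-1}
    - {"x":0,"y":0.003,"z":-0.014,"wx":0.016,"wy":0,"wz":0,"hand":-1}
    - {"x":0,"y":0.004,"z":-0.014,"wx":0.016,"wy":0,"wz":0,"hand":-1}
    - {"x":0,"y":0.004,"z":-0.014,"wx":0.016,"wy":0,"wz":0,"hand":-1}
    - {"x":0,"y":0.004,"z":-0.012,"wx":0.016,"wy":0,"wz":0,"hand":-1}
    - {"x":0,"y":0.003,"z":-0.01,"wx":0.016,"wy":0,"wz":0,"hand":-1}
    - {"x":0,"y":0,"z":0,"wx":0,"wy":0,"wz":0,"hand":-1}

```text
time: 19.57
tool_pos: [0.5302, -0.2431, 0.2165]
tool_rot: [-0.081, 0.686, 0.718, -0.085]
contact_force: [2.7, -4.2, -4.9]
gripper_width: 0.086
grasp_force: 60.3
```

Request:
send_rows:
  rows:
    - {"x":0,"y":0,"z":0,"wx":0,"wy":0,"wz":0,"hand":-1}
    - {"x":0,"y":0,"z":0,"wx":0,"wy":0,"wz":0,"hand":-1}
    - {"x":0,"y":0,"z":0,"wx":0,"wy":0,"wz":0,"hand":-1}
    - {"x":0,"y":0,"z":0,"wx":0,"wy":0,"wz":0,"hand":-1}
    - {"x":0,"y":0,"z":0,"wx":0,"wy":0,"wz":0,"hand":-1}
    - {"x":0,"y":0,"z":0,"wx":0,"wy":0,"wz":0,"hand":-1}
    - {"x":0,"y":0,"z":0,"wx":0,"wy":0,"wz":0,"hand":-1}
    - {"x":0,"y":0,"z":0,"wx":0,"wy":0,"wz":0,"hand":-1}
    - {"x":0,"y":0,"z":0,"wx":0,"wy":0,"wz":0,"hand":-1}
    - {"x":0,"y":0,"z":0,"wx":0,"wy":0,"wz":0,"hand":-1}

```text
time: 20.4
tool_pos: [0.53, -0.2431, 0.2161]
tool_rot: [-0.08, 0.686, 0.718, -0.084]
contact_force: [5.1, -3.0, -6.1]
gripper_width: 0.093
grasp_force: 60.2
```

```bash
python3 - <<'E'
from h import *
lid(); i=grab_frame("side"); cv2.imwrite("pics/f.png",i)
# expected edge corner (tank left front) in side view for several lifts
x=np.array([.999,.043,0]);y=np.array([-.043,.999,0]);o=np.array([.583,-.2405,0])
for h in(.04,.05,.06):
    th=np.arcsin(h/.206); p=o+x*(.103-.206*np.cos(th))+np.array([0,0,.129+h]); print(h,proj("side",p+y*.123),proj("side",p-y*.123))
E
```

```text
t 20.4 pos [ 0.53   -0.2431  0.2161] lid from rise 0.2394 edge mm 48.8 tool tilt 0.2333 F [ 5.1 -3.  -6.1] M [-0.51 -1.05  0.14] w 0.093 60.2
0.04 [336.66652981 165.21863556] [335.68366355 101.82421891]
0.05 [335.68539267 161.30223977] [334.83392215  98.09821514]
0.06 [334.42915913 157.33202997] [333.74917763  94.32829939]
```

View pics/f.png

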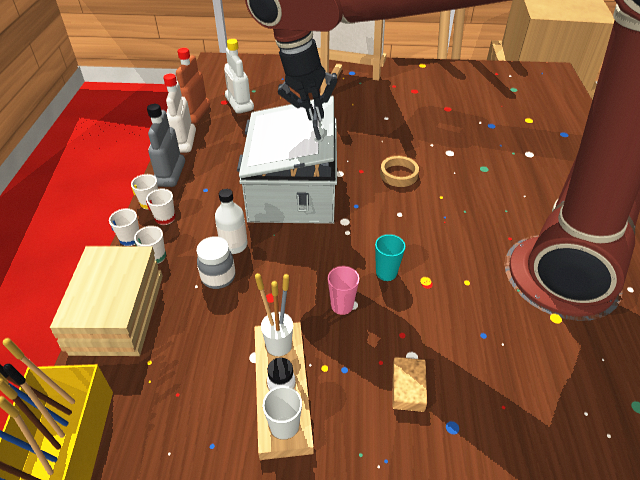

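The final view shows the lid ajar and held, its front corner near (335,162), which matches 5 cm (predicted (335.7,161.3)). The cup stands upright in its pocket at (283,412), and everything else is undisturbed.

```bash
python3 -c "
from plant import job_done
print(job_done())"
```

```text
the job is handed in; nothing more can be done
None
```

The job is handed in at about 20 s: the white cup is standing mouth up in the free pocket and released, and the gripper still holds the lid by its pull with the front edge about 49 mm above the gasket (arm-pose estimate; the final side view agrees).

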